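Refit the filter cassette in the bench dust extractor

ROBOT

A 7-joint arm with a two-finger parallel gripper is mounted at the origin on the work surface. World frame = base frame: x ahead of the robot, y to its left, z up, the work surface at z = 0. Lengths are in mm, angles in degrees, forces in N, time in s.
With the tool pointing down it reaches from about 350 to 900 mm from the base axis. Payload 19.9 kg.
Tool frame: the origin (TCP) lies midway between the tips of the shut fingers; the grasp point (between the pads) lies 19 mm behind it; z points along the fingers, y is the line along which they close (so a half turn about z gives the same grasp; the last joint's range is limited). The gripper opens to 94 mm and grips with 3 to 60 N. Pads are 16 mm wide; open, the fingers measure 119 mm over their backs; the gripper's body (75 mm by 177 mm) begins 78 mm behind the grasp point.
Start: joints at [68.669, 23.915, -0.59, 92.452, 0.269, 63.638, -3.037], TCP at [202.993, -591.094, 205.425] pointing down, gripper open.
Joint ranges: [-161.28, 161.28], [-22.2, 115.67], [-73.04, 71.86], [3.21, 147.25], [-68.34, 248.33], [10.77, 114.83], [-161.83, 161.83]. Speed limits (degrees/s): [108.29, 108.29, 136.94, 136.94, 172.46, 172.46, 172.46].

INTERFACE

Orientations are given as a 3x3 rotation matrix whose columns are the frame's x, y, z axes.
In Python, from bench import robot gives the robot as it stands.
- The arm moves only by the tool move_arm, never from a script. Its argument "rows" is a list of rows, each an object of numbers: "dx", "dy", "dz": the shift along the tool's x, y, z in cm; "wx", "wy", "wz": the turn, a rotation vector about the tool's x, y, z in rad; "fingers": the closure, from -1 (fully open) to 1 (shut). In form: [{"dx": .., "dy": .., "dz": .., "wx": .., "wy": .., "wz": .., "fingers": ..}, ...]. A call has 1 to 5 rows; each row shifts and turns the commanded pose from where the row before left it, along the tool's axes as they then stand; what a row does not reach is not made up. A row lasts 1/10 s, in which the tool goes at most 50 mm and 8.59 degrees, less where a joint would pass 70% of its speed; a pose out of reach is approached as far as the arm can. A call is refused whole if a number of a shift passes 5 or a number of a turn 0.15, either way. A call with a gripper value outside its range is refused whole. The fingers move at their own pace and stop on an object; the grip force is fixed at half the most. Time passes only in rows, so rows that do not move let the fingers close. It gives the time, the measured TCP pose, the force, the opening and the grip force at its end, in the units of the state.
- robot.state(): the state, without advancing time (a new reading comes with each control period).
- robot.capture(name): name is "side" or "top"; returns the picture (400x640x3 uint8, red, green, blue); there is no depth.
- robot.get_calibration(name): a dict with "vertical_fov" (degrees; the focal length in pixels is half the picture's height over the tangent of half this angle, whatever the lens; pixels are square), "cx", "cy" (the principal point, pixels), "xyz" and "attitude" of the camera in the world. Camera axes: x right, y up, looking along -z (the intrinsics and any distortion apply to the point x, -y, -z); pixel columns grow to the right and rows downward; lengths in mm; the calibration is good to about 2 mm. A picture is of the moment at which its call begins. get_calibration takes no time and is no camera call.
- robot.close_job(): hands the job in; it is judged then, once.
The state is a dict: "time_s": time; "q": joint angles; "dq": joint speeds; "effort": joint torques, N m; "position": TCP position; "orientation": TCP orientation; "contact_force": force on the tool from outside, world axes, zero at the start; "moment": the same for the moment, N m; "finger_gap": finger opening in mm; "grip_force": force on a finger pad.
Only numpy, scipy, OpenCV 4.12 (cv2) and the standard library are available. Lean on these libraries where they do the work, as an engineer would, in place of code of your own. Each camera call takes 0.05 s, during which the arm holds its last target. There are 200 camera calls.

TASK

Refit the flat filter cassette that lies on the front deck of the dust extractor: let its back edge dip down into the filter bay, slide it under the retaining lip at the back, then lower the front and press it down until the sprung catch snaps over the front edge and the cassette lies flat on its ledges. Leave the other things on the bench where they are.

Things in the scene. Friction and masses are not known exactly. Their poses are not given: they have to be found in the camera images.
- extractor: grey sheet-metal bench dust extractor, fixed, 320 (x) x 410 (y) mm, top deck 100 mm above the bench. Origin on the bench under the centre of the filter bay; x points from its front (robot side) to its back, y left, z up. A fan pod (y +114 to +200 mm) stands 42 mm above the deck on the left; the right deck (y -102 to -205) carries a tape roll and a screwdriver.
- bay_floor (a point): centre of the filter bay at ledge level, 72 mm above the bench. The bay is an open recess in the deck, x -74 to +74, y -94 to +94 mm from this point, 28 mm deep down to the ledges that carry the cassette (15 mm wide along left and right, 14 mm along the front); the rest is hollow.
- deck_edge (a point): middle of the deck's edge along the front of the bay (74 mm in front of the bay's centre, 100 mm above the bench). The plain deck runs 131 mm forward from it. Guide rails 12 mm high on the deck, inner faces at y -94 and +94 mm, run from the front of the deck to the back of the bay and lead the cassette.
- lip_edge (a point): middle of the lower front edge of the retaining lip, a 6 mm thick plate level with the deck which covers the last 24 mm of the bay at its back (x from 50 to 74 mm, over the full width). Its underside is 22 mm above the ledges (94 mm above the bench).
- cassette: loose filter cassette: aluminium frame, white pleats, 144 (x) x 180 (y) x 15 mm, about 0.5 kg. Origin at the centre of its underside, x to its back edge, z up. It starts flat on the front deck between the rails, back edge 22 to 50 mm over the bay; pushed on until about half is past the deck's edge, its back dips in by itself. In the bay it has 4 mm to spare at each side and 4 mm in all lengthways.
- handle (a point): centre of the cassette's fixed handle: a straight steel bar along y, 100 mm long, 10 mm wide (x), 14 mm high, its top 52 mm above the cassette's underside, with a 23 mm gap below it. It stands on a 10 mm leg near each end (y -45 and +45 mm) and lies 50 mm from the cassette's centre towards the front edge.
- back_edge (a point): middle of the lower back edge of the cassette
- front_edge (a point): middle of the lower front edge of the cassette
- catch (a joint): sprung catch in the middle of the bay's front wall: black nose 40 mm wide, 9 mm out into the bay, sloping on top from deck level, its underside 16 mm above the ledges. Joint in m: 0 when out, grows as it is pushed back into the wall (2 N at 0, 4 N at 9 mm). The cassette's front edge pressed down pushes it back (5 to 10 N on the handle); it springs out again over the seated cassette.
Things that resemble listed ones, but are neither listed nor needed, are in the scene too. What is shaped like the cassette but turquoise is not meant.

How it is judged (in metres and radians):
On the way:
1. the back edge of the cassette is hooked under the lip: at least 8 mm behind the lip's front edge and below its underside (x of back_edge in the frame of lip_edge above 0.008 m and z of back_edge in the frame of lip_edge below -0.012 m), for 0.1 s.
At the end, for the whole second after the job is handed in: The cassette lies flat on its ledges (within 4 mm at the front and back edges, tilt under 0.03 rad), its back edge at least 16 mm under the lip, the catch has sprung out again over its front edge (within 3 mm of fully out), and the cassette is at rest (x of back_edge in the frame of lip_edge above 0.016 m and z of each of back_edge, front_edge in the frame of lip_edge below -0.018 m and angle between cassette's own z axis and vertical below 0.03 rad and value of joint catch below 0.003 m and linear speed of cassette below 0.01 m/s); the robot touches nothing.
It fails at once if another thing on the bench or on the extractor is moved by more than 30 mm (distance of any of tape_roll, screwdriver, resin_jar, mallet, spanner, foot, plaster_block from where it was at the start of the episode above 0.03 m).
It also fails if it takes over 38 s, if anything falls off the work surface, if the arm or the gripper's body presses on something with over 40 N, if the wrist force passes 120 N, or if a joint passes its speed limit or range.

## Working session

There is one attempt and no reset: what is moved stays moved. The work goes in short steps, Python scripts to look and compute and a tool call to move; the robot and the scene stay as the last step left them, time stands still between calls to the robot, and variables do not carry over. Pictures are saved under pics/ and viewed, at most 10 in all, crops included, and the job is handed in when it is done.

Besides the shell and the picture viewer there is one more tool, called after "Request:" by a JSON object that holds its "api" and its "payload". move_arm: Moves the arm, as the interface text tells. Its arguments: {"type":"object","properties":{"rows":{"type":"array"}},"required":["rows"]}

```bash
mkdir -p pics; ls
python3 - <<'E'
from bench import robot
import cv2
for n in("side","top"):
    im=robot.capture(n); cv2.imwrite(f"pics/{n}0.png",im[:,:,::-1]); print(n,robot.get_calibration(n))
s=robot.state(); print(s["time_s"],s["position"],s["orientation"],s["finger_gap"],s["contact_force"])
E
```

```text
pics
side {'vertical_fov': 55.73554434339247, 'cx': 321.9415595984621, 'cy': 189.98974282234238, 'xyz': array([ 138.46161448, -412.10205763,  517.68436846]), 'attitude': array([[ 0.85210637,  0.28780915, -0.4371277 ],
       [-0.52336718,  0.47055664, -0.71039653],
       [ 0.00123473,  0.83411171,  0.55159418]])}
top {'vertical_fov': 50.11972007291418, 'cx': 316.44647359867616, 'cy': 204.2955519557337, 'xyz': array([406.27764262, 130.07602837, 908.15577157]), 'attitude': array([[-0.02114642,  0.99484117, -0.0992163 ],
       [-0.99974963, -0.02031544,  0.00937839],
       [ 0.00731438,  0.09938978,  0.99502169]])}
0.1 [ 202.90933152 -590.82342804  204.91583134] [[ 9.45772283e-01  3.24830125e-01 -4.21801520e-04]
 [ 3.24830386e-01 -9.45771818e-01  9.43142832e-04]
 [-9.25667859e-05 -1.02901230e-03 -9.99999466e-01]] 93.38207385906487 [0.0205053  0.16013309 0.11174141]
```

View pics/side0.png

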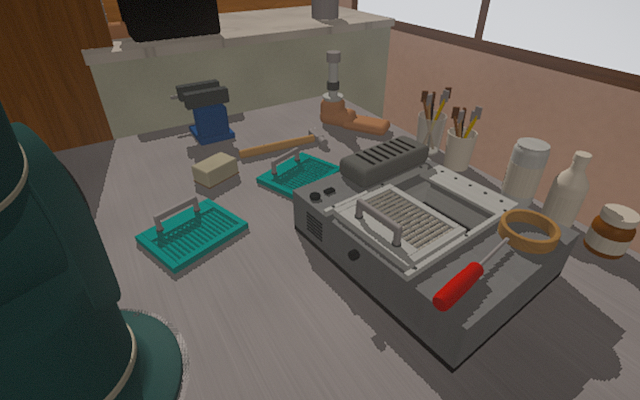

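View pics/top0.png

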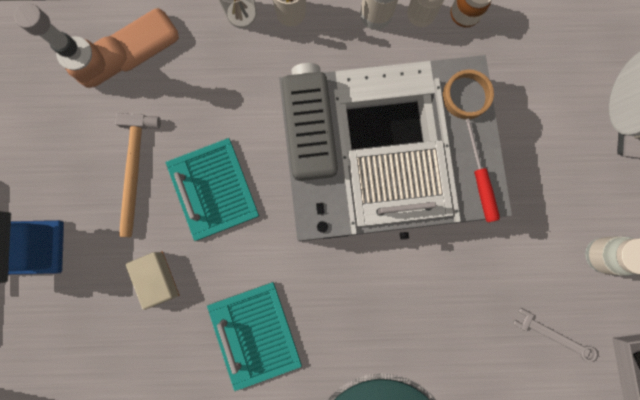

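The side view shows the cassette at about (400,225) on the deck, handle at (380,220). In the top view the cassette spans about (350-455, 143-225), handle about (378-437, 209) and the lip is at row ~85. I'll enlarge the top view to read off the pixels.

```bash
cat > h.py <<'E'
import numpy as np, cv2
from bench import robot
def ray(n,u,v):
    c=robot.get_calibration(n); f=200/np.tan(np.radians(c["vertical_fov"]/2))
    d=c["attitude"]@np.array([(u-c["cx"])/f,-(v-c["cy"])/f,-1]); return np.array(c["xyz"]),d
def pt(n,u,v,z):
    o,d=ray(n,u,v); return (o+d*(z-o[2])/d[2])
def px(n,p):
    c=robot.get_calibration(n); f=200/np.tan(np.radians(c["vertical_fov"]/2))
    q=c["attitude"].T@(np.array(p)-c["xyz"]); return c["cx"]-f*q[0]/q[2], c["cy"]+f*q[1]/q[2]
E
python3 - <<'E'
import cv2
im=cv2.imread("pics/top0.png")[50:250,275:515]
cv2.imwrite("pics/c1.png",cv2.resize(im,(720,600),interpolation=cv2.INTER_CUBIC))
E
```

```text
(no output)
```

View pics/c1.png

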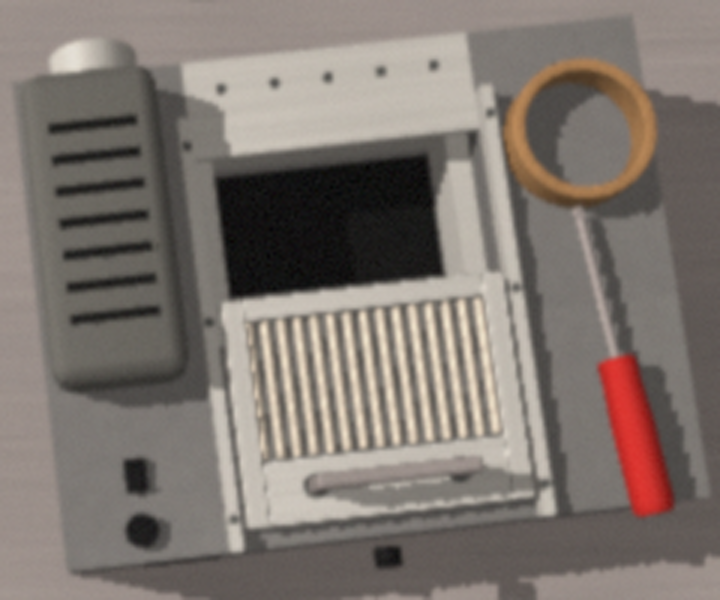

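Crop reading: lip front edge runs (195,160) to (475,130). Cassette corners are (222,302), (500,272), (535,497), (247,527). The handle bar runs (308,480) to (482,464), and the deck corners are (15,82), (632,17), (710,495), (70,570).

Run:
```python
from h import *
g=lambda x,y,z: pt("top",275+x/3,50+y/3,z)
np.set_printoptions(precision=1,suppress=True)
D=[g(x,y,100) for x,y in((15,82),(632,17),(710,495),(70,570))]
C=[g(x,y,115) for x,y in((222,302),(500,272),(535,497),(247,527))]
L=[g(195,160,100),g(475,130,100)]
H=[g(308,480,152),g(482,464,152)]
for nm,P in(("deck",D),("cas",C),("lip",L),("handle",H)):
    print(nm,np.array(P)[:,:2].tolist(),"mean",np.mean(P,0))
    d=P[0]-P[1]; print(" len",np.linalg.norm(d)," yaw",np.degrees(np.arctan2(-d[0],d[1])))
d=C[0]-C[3];print("cas side",np.linalg.norm(d),np.degrees(np.arctan2(d[1],d[0])))
d=D[1]-D[2];print("deck side",np.linalg.norm(d),np.degrees(np.arctan2(d[1],d[0])))
```

```text
deck [[737.7830505807015, 188.44397321027895], [774.6915287140461, -217.59469461229028], [458.8459956874568, -248.05089556376024], [420.0221418284302, 157.980255286699]] mean [597.8 -29.8 100. ]
 len 407.7126874715163  yaw 5.193851178602961
cas [[585.8590186734713, 58.9883843478639], [601.7222176518926, -117.31870510942278], [458.87306301691734, -131.92793921173282], [443.97074077650115, 47.58555607839011]] mean [522.6 -35.7 115. ]
 len 177.01929520458688  yaw 5.141333548509747
lip [[683.2806037816865, 72.46947814919301], [699.9808649760687, -110.43084498123682]] mean [691.6 -19.  100. ]
 len 183.66117424533752  yaw 5.217096086777067
handle [[469.27569733071357, 14.446932515688275], [476.6790684128678, -89.22887726689356]] mean [473.  -37.4 152. ]
 len 103.93980679919589  yaw 4.084492962487982
cas side 142.34573368074973 4.594691322099235
deck side 317.31054333136586 5.507860772269272
```

Run:
```python
from h import *
im=cv2.imread("pics/top0.png")[30:400,440:640]
cv2.imwrite("pics/c2.png",cv2.resize(im,None,fx=1.6,fy=1.6,interpolation=cv2.INTER_CUBIC))
for u,v in((630,95),(625,255),(635,370)): print([pt("top",u,v,z)[:2].round() for z in(0,150,350)])
print(px("top",(203,-591,205)),px("top",(203,-591,400)))
```

```text
[array([ 725., -574.]), array([ 672., -458.]), array([ 602., -303.])]
[array([ 375., -530.]), array([ 381., -421.]), array([ 387., -276.])]
[array([ 140., -529.]), array([ 184., -420.]), array([ 242., -275.])]
(np.float64(765.2488718354259), np.float64(364.7725002773784)) (np.float64(943.4026380247615), np.float64(411.18934049188726))
```

View pics/c2.png

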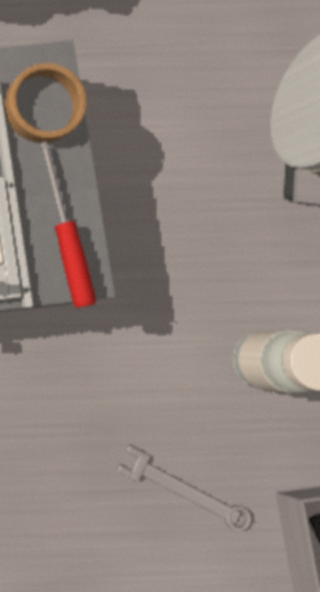

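The bottle at about (610,255) and the round object at about (630,95) stand to the right. I'll lift first, pull in past them, then swing over.

Request:
{"api": "move_arm", "payload": {"rows": [{"dz":-4,"fingers":0},{"dz":-4,"fingers":0},{"dz":-4,"dx":0.5,"dy":-1.5,"fingers":0},{"dz":-2,"dx":1.4,"dy":-4,"fingers":0},{"dx":1.4,"dy":-4.1,"fingers":0}]}}

```text
validation failed for argument at $.ro...
```

Request:
{"api": "move_arm", "payload": {"rows": [{"dx":1.4,"dy":-4.1,"fingers":0},{"dx":1.4,"dy":-4.1,"fingers":0},{"dx":1.4,"dy":-4.1,"fingers":0},{"dx":1.0,"dy":-3,"fingers":0},{"wz":-0.1,"fingers":0}]}}

```text
validation failed for argument at $.ro...
```

Request:
{"api": "move_arm", "payload": {"rows": [{"dx":0,"dy":0,"dz":-4,"wx":0,"wy":0,"wz":0,"fingers":0},{"dx":0,"dy":0,"dz":-4,"wx":0,"wy":0,"wz":0,"fingers":0},{"dx":0.5,"dy":-1.5,"dz":-4,"wx":0,"wy":0,"wz":0,"fingers":0},{"dx":1.4,"dy":-4,"dz":-2,"wx":0,"wy":0,"wz":0,"fingers":0},{"dx":1.4,"dy":-4.1,"dz":0,"wx":0,"wy":0,"wz":0,"fingers":0}]}}

```text
time_s: 0.6
position: [203.3, -489.3, 347.6]
orientation: [[0.946, 0.324, 0.001], [0.324, -0.946, -0.003], [0.0, 0.003, -1.0]]
contact_force: [0.4, 0.2, -0.3]
finger_gap: 57.6
grip_force: 0.0
```

```bash
cat >> h.py <<'E'
from scipy.spatial.transform import Rotation as Ro
def plan(wps,s=None,fingers=0):
    """wps: list of (pos,R,nrows) world; prints tool-frame rows"""
    s=s or robot.state(); p=np.array(s["position"],float); R=np.array(s["orientation"],float)
    for P,Rt,n in wps:
        P=np.array(P,float); w=Ro.from_matrix(R.T@Rt).as_rotvec()/n; d=(P-p)/n
        for i in range(n):
            sh=R.T@d/10; print("sh",sh.round(2),"w",w.round(3)); R=R@Ro.from_rotvec(w).as_matrix()
        p=P
a=np.radians(5.2); E=np.array([np.cos(a),np.sin(a),0]); N=np.array([-np.sin(a),np.cos(a),0])
def tool(pitch):  # pitch>0: cassette back edge down
    t=np.radians(pitch); z=Ro.from_rotvec(N*t).as_matrix()
    y=z@E; d=z@np.array([0,0,-1.]); return np.column_stack([np.cross(y,d),y,d])
E
python3 - <<'E'
from h import *
plan([((203,-380,345),np.array(robot.state()["orientation"]),3),((473,-37.4,250),tool(0),11),((473,-37.4,130),tool(0),3)])
E
```

```text
sh [ 1.17 -3.45  0.08] w [0. 0. 0.]
sh [ 1.17 -3.45  0.08] w [0. 0. 0.]
sh [ 1.17 -3.45  0.08] w [0. 0. 0.]
sh [ 3.33 -2.15  0.86] w [ 0.     0.    -0.121]
sh [ 3.57 -1.73  0.86] w [ 0.     0.    -0.121]
sh [ 3.75 -1.29  0.86] w [ 0.     0.    -0.121]
sh [ 3.88 -0.83  0.86] w [ 0.     0.    -0.121]
sh [ 3.95 -0.35  0.86] w [ 0.     0.    -0.121]
sh [3.96 0.13 0.86] w [ 0.     0.    -0.121]
sh [3.92 0.6  0.86] w [ 0.     0.    -0.121]
sh [3.82 1.07 0.86] w [ 0.     0.    -0.121]
sh [3.66 1.53 0.86] w [ 0.     0.    -0.121]
sh [3.45 1.96 0.86] w [ 0.     0.    -0.121]
sh [3.19 2.36 0.86] w [ 0.     0.    -0.121]
sh [-0.  0.  4.] w [ 0. -0.  0.]
sh [-0.  0.  4.] w [ 0. -0.  0.]
sh [-0.  0.  4.] w [ 0. -0.  0.]
```

Request:
{"api": "move_arm", "payload": {"rows": [{"dx":1.2,"dy":-3.4,"dz":0,"wx":0,"wy":0,"wz":0,"fingers":0},{"dx":1.2,"dy":-3.4,"dz":0,"wx":0,"wy":0,"wz":0,"fingers":0},{"dx":1.2,"dy":-3.4,"dz":0,"wx":0,"wy":0,"wz":0,"fingers":0},{"dx":3.3,"dy":-2.1,"dz":0.8,"wx":0,"wy":0,"wz":-0.12,"fingers":0},{"dx":3.6,"dy":-1.7,"dz":0.8,"wx":0,"wy":0,"wz":-0.12,"fingers":0}]}}

```text
time_s: 1.1
position: [253.4, -318.6, 329.4]
orientation: [[0.84, 0.543, 0.0], [0.543, -0.84, -0.001], [-0.0, 0.001, -1.0]]
contact_force: [1.5, -1.2, -0.3]
finger_gap: 46.9
grip_force: 0.0
```

Request:
{"api": "move_arm", "payload": {"rows": [{"dx":3.7,"dy":-1.3,"dz":0.8,"wx":0,"wy":0,"wz":-0.12,"fingers":0},{"dx":3.9,"dy":-0.8,"dz":0.8,"wx":0,"wy":0,"wz":-0.12,"fingers":0},{"dx":3.9,"dy":-0.4,"dz":0.8,"wx":0,"wy":0,"wz":-0.12,"fingers":0},{"dx":3.9,"dy":0.1,"dz":0.8,"wx":0,"wy":0,"wz":-0.12,"fingers":0},{"dx":3.9,"dy":0.6,"dz":0.8,"wx":0,"wy":0,"wz":-0.12,"fingers":0}]}}

```text
time_s: 1.6
position: [375.6, -163.9, 289.1]
orientation: [[0.385, 0.923, -0.0], [0.923, -0.385, -0.0], [-0.0, 0.0, -1.0]]
contact_force: [-0.1, 0.3, -0.0]
finger_gap: 47.2
grip_force: 0.0
```

Request:
{"api": "move_arm", "payload": {"rows": [{"dx":3.8,"dy":1.1,"dz":0.8,"wx":0,"wy":0,"wz":-0.12,"fingers":0},{"dx":3.6,"dy":1.5,"dz":0.8,"wx":0,"wy":0,"wz":-0.12,"fingers":0},{"dx":3.4,"dy":2.0,"dz":0.8,"wx":0,"wy":0,"wz":-0.12,"fingers":0},{"dx":3.2,"dy":2.3,"dz":0.8,"wx":0,"wy":0,"wz":-0.12,"fingers":0},{"dx":0,"dy":0,"dz":0,"wx":0,"wy":0,"wz":0,"fingers":0}]}}

```text
time_s: 2.1
position: [475.1, -38.6, 256.4]
orientation: [[-0.09, 0.996, -0.001], [0.996, 0.09, 0.002], [0.002, -0.001, -1.0]]
contact_force: [0.2, -1.7, -0.3]
finger_gap: 46.7
grip_force: 0.0
```

Run:
```python
from h import *
plan([((473,-37.4,180),tool(0),3),((473,-37.4,130),tool(0),2)])
im=robot.capture("side"); cv2.imwrite("pics/s1.png",cv2.resize(im[100:320,280:580,::-1],None,fx=2,fy=2))
```

```text
sh [ 0.04 -0.06  2.55] w [-0.    -0.001 -0.   ]
sh [ 0.04 -0.06  2.55] w [-0.    -0.001 -0.   ]
sh [ 0.04 -0.07  2.55] w [-0.    -0.001 -0.   ]
sh [-0.  -0.   2.5] w [-0.  0.  0.]
sh [-0.  -0.   2.5] w [-0.  0.  0.]
```

View pics/s1.png

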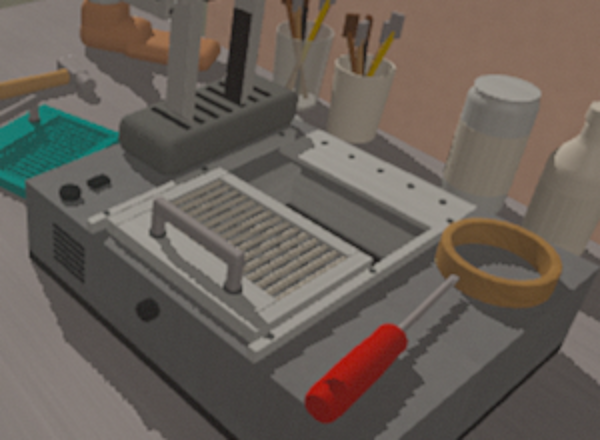

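The side view shows the open fingers above the handle, whose bar runs about (355,203) to (400,225), with nothing in the way below. Descending to grip.

Request:
{"api": "move_arm", "payload": {"rows": [{"dx":0,"dy":-0.1,"dz":3,"wx":0,"wy":0,"wz":0,"fingers":0},{"dx":0.1,"dy":-0.1,"dz":3,"wx":0,"wy":0,"wz":0,"fingers":0},{"dx":0,"dy":0,"dz":3,"wx":0,"wy":0,"wz":0,"fingers":0},{"dx":0,"dy":0,"dz":2,"wx":0,"wy":0,"wz":0,"fingers":0},{"dx":0,"dy":0,"dz":1.5,"wx":0,"wy":0,"wz":0,"fingers":0}]}}

```text
time_s: 2.65
position: [470.7, -42.9, 131.2]
orientation: [[-0.078, 0.997, -0.002], [0.997, 0.078, -0.0], [-0.0, -0.002, -1.0]]
contact_force: [-0.1, 0.4, -0.1]
finger_gap: 47.1
grip_force: 0.0
```

Request:
{"api": "move_arm", "payload": {"rows": [{"dx":0,"dy":0,"dz":0.1,"wx":0,"wy":0,"wz":0,"fingers":0.5},{"dx":0,"dy":0,"dz":0,"wx":0,"wy":0,"wz":0,"fingers":1},{"dx":0,"dy":0,"dz":0,"wx":0,"wy":0,"wz":0,"fingers":1},{"dx":0,"dy":0,"dz":0,"wx":0,"wy":0,"wz":0,"fingers":1},{"dx":0,"dy":0,"dz":0,"wx":0,"wy":0,"wz":0,"fingers":1}]}}

```text
time_s: 3.15
position: [472.3, -42.0, 132.1]
orientation: [[-0.08, 0.997, 0.001], [0.997, 0.08, -0.0], [-0.0, 0.001, -1.0]]
contact_force: [3.6, 1.5, 1.4]
finger_gap: 10.1
grip_force: 1.6
```

```bash
cat >> h.py <<'E'
O=np.array([642.6,-25.7,0])
def rows(W):  # W: (xb,zb,t,n) cassette waypoints -> tool rows (dy,dz cm; wx rad)
    f=lambda xb,zb,t:(xb-122*np.cos(t)+32*np.sin(t), zb+122*np.sin(t)+32*np.cos(t))
    c=np.array([W[0][0],W[0][1],np.radians(W[0][2])])
    for xb,zb,t,n in W[1:]:
        T=np.array([xb,zb,np.radians(t)]); s=(T-c)/n
        for i in range(n):
            p=f(*c); q=f(*(c+s)); d=np.subtract(q,p)/10; a=c[2]
            print("dy %.2f dz %.2f wx %.3f"%(d[0]*np.cos(a)-d[1]*np.sin(a), -d[0]*np.sin(a)-d[1]*np.cos(a), s[2])," tcp ext x,z %.0f %.0f"%q); c=c+s
def where():
    s=robot.state(); r=np.array(s["position"])-O; R=np.array(s["orientation"]); 
    print("t",s["time_s"],"ext x,y,z",(r@E).round(1),(r@N).round(1),r[2].round(1),"pitch",np.degrees(np.arctan2(-R[2,1],-R[2,2])).round(1),"yaw",np.degrees(np.arctan2(R[1,1],R[0,1])).round(1),"F",np.round(s["contact_force"],1),"M",np.round(s["moment"],2),"gap",s["finger_gap"],s["grip_force"])
    t=np.arctan2(-R[2,1],-R[2,2]); print("est back edge x,z", r@E+122*np.cos(t)-32*np.sin(t), r[2]-122*np.sin(t)-32*np.cos(t))
E
python3 - <<'E'
from h import *
where()
rows([(-49,100,0),(-45,104,0,1),(-10,104,0,4),(20,86,12,5),(44,76,12,4),(60,74.5,12,3),(71,73,12,3)])
E
```

```text
t 3.15 ext x,y,z -171.1 -0.8 132.1 pitch -0.1 yaw 4.6 F [3.6 1.5 1.4] M [ 0.04 -0.8   0.03] gap 10.143435399087679 1.5591639652848244
est back edge x,z -49.06586842944987 100.30691042310838
dy 0.40 dz -0.40 wx 0.000  tcp ext x,z -167 136
dy 0.88 dz -0.00 wx 0.000  tcp ext x,z -158 136
dy 0.88 dz -0.00 wx 0.000  tcp ext x,z -150 136
dy 0.88 dz -0.00 wx 0.000  tcp ext x,z -141 136
dy 0.88 dz -0.00 wx 0.000  tcp ext x,z -132 136
dy 0.74 dz -0.15 wx 0.042  tcp ext x,z -125 137
dy 0.76 dz -0.17 wx 0.042  tcp ext x,z -117 139
dy 0.77 dz -0.20 wx 0.042  tcp ext x,z -109 140
dy 0.79 dz -0.23 wx 0.042  tcp ext x,z -101 141
dy 0.80 dz -0.25 wx 0.042  tcp ext x,z -93 143
dy 0.64 dz 0.12 wx 0.000  tcp ext x,z -87 140
dy 0.64 dz 0.12 wx 0.000  tcp ext x,z -81 138
dy 0.64 dz 0.12 wx 0.000  tcp ext x,z -75 135
dy 0.64 dz 0.12 wx 0.000  tcp ext x,z -69 133
dy 0.53 dz -0.06 wx 0.000  tcp ext x,z -63 132
dy 0.53 dz -0.06 wx 0.000  tcp ext x,z -58 132
dy 0.53 dz -0.06 wx 0.000  tcp ext x,z -53 131
dy 0.37 dz -0.03 wx 0.000  tcp ext x,z -49 131
dy 0.37 dz -0.03 wx 0.000  tcp ext x,z -45 130
dy 0.37 dz -0.03 wx 0.000  tcp ext x,z -42 130
```

Request:
{"api": "move_arm", "payload": {"rows": [{"dx":0,"dy":0,"dz":0,"wx":0,"wy":0,"wz":0,"fingers":1},{"dx":0,"dy":0,"dz":0,"wx":0,"wy":0,"wz":0,"fingers":1},{"dx":0,"dy":0.4,"dz":-0.4,"wx":0,"wy":0,"wz":0,"fingers":1},{"dx":0,"dy":0.9,"dz":0,"wx":0,"wy":0,"wz":0,"fingers":1},{"dx":0,"dy":0.9,"dz":0,"wx":0,"wy":0,"wz":0,"fingers":1}]}}

```text
time_s: 3.65
position: [494.2, -40.2, 135.4]
orientation: [[-0.08, 0.997, -0.0], [0.997, 0.08, 0.0], [0.0, -0.0, -1.0]]
contact_force: [0.4, 0.3, -4.7]
finger_gap: 9.7
grip_force: 30.0
```

```bash
python3 -c "
from h import *
where()"
```

```text
t 3.65 ext x,y,z -149.1 -1.0 135.4 pitch 0.0 yaw 4.6 F [ 0.4  0.3 -4.7] M [-0.07  0.17 -0.04] gap 9.749036725176254 29.99510407447815
est back edge x,z -27.070065309863757 103.33544444248486
```

Request:
{"api": "move_arm", "payload": {"rows": [{"dx":0,"dy":0.9,"dz":0,"wx":0,"wy":0,"wz":0,"fingers":1},{"dx":0,"dy":0.9,"dz":0,"wx":0,"wy":0,"wz":0,"fingers":1},{"dx":0,"dy":0.74,"dz":-0.15,"wx":0.042,"wy":0,"wz":0,"fingers":1},{"dx":0,"dy":0.76,"dz":-0.17,"wx":0.042,"wy":0,"wz":0,"fingers":1},{"dx":0,"dy":0.77,"dz":-0.2,"wx":0.042,"wy":0,"wz":0,"fingers":1}]}}

```text
time_s: 4.15
position: [535.1, -36.8, 139.5]
orientation: [[-0.08, 0.989, -0.127], [0.997, 0.079, -0.01], [0.0, -0.128, -0.992]]
contact_force: [0.8, 0.8, -4.0]
finger_gap: 9.8
grip_force: 30.0
```

Request:
{"api": "move_arm", "payload": {"rows": [{"dx":0,"dy":0.79,"dz":-0.23,"wx":0.042,"wy":0,"wz":0,"fingers":1},{"dx":0,"dy":0.8,"dz":-0.25,"wx":0.042,"wy":0,"wz":0,"fingers":1},{"dx":0,"dy":0,"dz":0,"wx":0,"wy":0,"wz":0,"fingers":1}]}}

```text
time_s: 4.45
position: [552.3, -35.1, 141.3]
orientation: [[-0.08, 0.975, -0.209], [0.997, 0.078, -0.016], [0.001, -0.21, -0.978]]
contact_force: [-0.3, 0.1, -4.8]
finger_gap: 9.5
grip_force: 30.0
```

```bash
python3 -c "
from h import *
where()
a=robot.capture('side')[120:270,330:530,::-1]; b=robot.capture('top')[50:250,290:490,::-1]
a=cv2.resize(a,(800,600)); cv2.imwrite('pics/s2.png',a); cv2.imwrite('pics/t2.png',cv2.resize(b,(600,600)))
"
```

```text
t 4.45 ext x,y,z -90.8 -1.1 141.3 pitch 12.1 yaw 4.6 F [-0.3  0.1 -4.8] M [ 0.02 -0.31 -0.03] gap 9.456191154472195 29.99524086713791
est back edge x,z 21.794938540173348 84.39565889732373
```

View pics/s2.png

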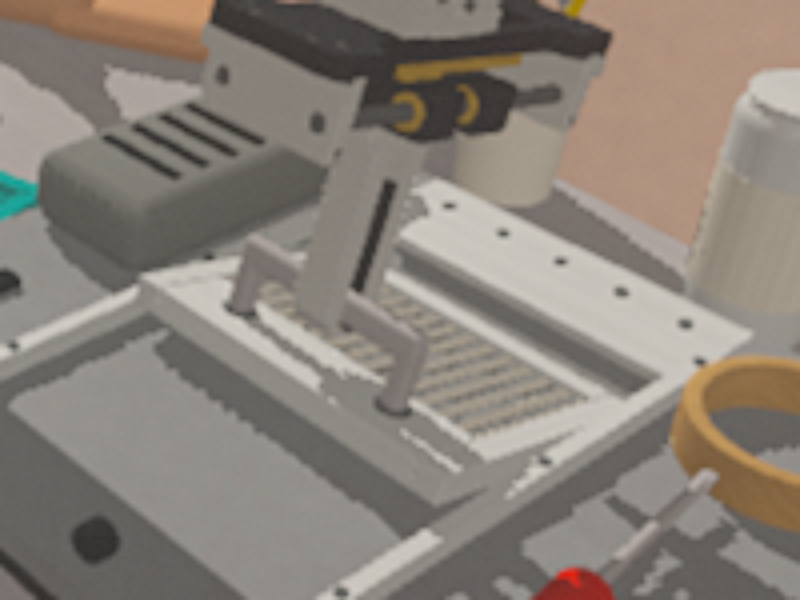

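The side view shows the cassette held and tilted with its back edge in the bay, short of the lip, and no contact forces. Going on.

Request:
{"api": "move_arm", "payload": {"rows": [{"dx":0,"dy":0.6,"dz":0.08,"wx":0,"wy":0,"wz":0,"fingers":1},{"dx":0,"dy":0.6,"dz":0.08,"wx":0,"wy":0,"wz":0,"fingers":1},{"dx":0,"dy":0.6,"dz":0.08,"wx":0,"wy":0,"wz":0,"fingers":1},{"dx":0,"dy":0.5,"dz":0.08,"wx":0,"wy":0,"wz":0,"fingers":1},{"dx":0,"dy":0,"dz":0,"wx":0,"wy":0,"wz":0,"fingers":1}]}}

```text
time_s: 5.05
position: [572.9, -33.7, 133.7]
orientation: [[-0.08, 0.975, -0.208], [0.997, 0.078, -0.016], [0.0, -0.209, -0.978]]
contact_force: [-0.2, -0.0, -5.7]
finger_gap: 9.8
grip_force: 30.0
```

```bash
python3 -c "
from h import *
where()"
```

```text
t 5.05 ext x,y,z -70.1 -1.6 133.7 pitch 12.0 yaw 4.6 F [-0.2 -0.  -5.7] M [-0.04 -0.3   0.02] gap 9.788959947759142 29.995067417621613
est back edge x,z 42.51184648175532 76.99442335760325
```

Request:
{"api": "move_arm", "payload": {"rows": [{"dx":0,"dy":0.5,"dz":-0.03,"wx":0,"wy":0,"wz":0,"fingers":1},{"dx":0,"dy":0.5,"dz":-0.03,"wx":0,"wy":0,"wz":0,"fingers":1},{"dx":0,"dy":0.4,"dz":-0.03,"wx":0,"wy":0,"wz":0,"fingers":1},{"dx":0,"dy":0.4,"dz":-0.03,"wx":0,"wy":0,"wz":0,"fingers":1},{"dx":0,"dy":0,"dz":0,"wx":0,"wy":0,"wz":0,"fingers":1}]}}

```text
time_s: 5.55
position: [590.7, -32.3, 131.4]
orientation: [[-0.08, 0.975, -0.208], [0.997, 0.078, -0.016], [0.0, -0.208, -0.978]]
contact_force: [-0.0, 0.9, -5.3]
finger_gap: 9.8
grip_force: 30.0
```

```bash
python3 -c "
from h import *
where()"
```

```text
t 5.55 ext x,y,z -52.3 -1.8 131.4 pitch 12.0 yaw 4.6 F [-0.   0.9 -5.3] M [-0.06 -0.33  0.05] gap 9.785610725340382 29.995121955871582
est back edge x,z 60.38831202905112 74.6507634446368
```

Request:
{"api": "move_arm", "payload": {"rows": [{"dx":0,"dy":0.3,"dz":-0.01,"wx":0,"wy":0,"wz":0,"fingers":1},{"dx":0,"dy":0.3,"dz":-0.01,"wx":0,"wy":0,"wz":0,"fingers":1},{"dx":0,"dy":0.3,"dz":-0.01,"wx":0,"wy":0,"wz":0,"fingers":1},{"dx":0,"dy":0.1,"dz":0,"wx":0,"wy":0,"wz":0,"fingers":1},{"dx":0,"dy":0,"dz":0,"wx":0,"wy":0,"wz":0,"fingers":1}]}}

```text
time_s: 6.05
position: [600.2, -31.5, 129.7]
orientation: [[-0.08, 0.975, -0.208], [0.997, 0.078, -0.017], [0.0, -0.208, -0.978]]
contact_force: [0.9, 0.4, -4.6]
finger_gap: 10.0
grip_force: 30.0
```

```bash
python3 -c "
from h import *
where()
rows([(71,73,12),(72,73,4,4),(72,72,0,3)])
a=robot.capture('side')[120:270,330:530,::-1]; b=robot.capture('top')[50:250,290:490,::-1]
a=cv2.resize(a,(800,600)); cv2.imwrite('pics/s3.png',a); cv2.imwrite('pics/t3.png',cv2.resize(b,(600,600)))"
```

```text
t 6.05 ext x,y,z -42.7 -2.0 129.7 pitch 12.0 yaw 4.6 F [ 0.9  0.4 -4.6] M [ 0.   -0.41  0.01] gap 10.02473218274313 29.99590426683426
est back edge x,z 69.9398281881798 72.97223603302137
dy -0.08 dz 0.42 wx -0.035  tcp ext x,z -43 126
dy -0.08 dz 0.42 wx -0.035  tcp ext x,z -45 122
dy -0.08 dz 0.42 wx -0.035  tcp ext x,z -46 118
dy -0.08 dz 0.43 wx -0.035  tcp ext x,z -47 113
dy -0.07 dz 0.32 wx -0.023  tcp ext x,z -48 110
dy -0.07 dz 0.32 wx -0.023  tcp ext x,z -49 107
dy -0.07 dz 0.32 wx -0.023  tcp ext x,z -50 104
```

View pics/s3.png

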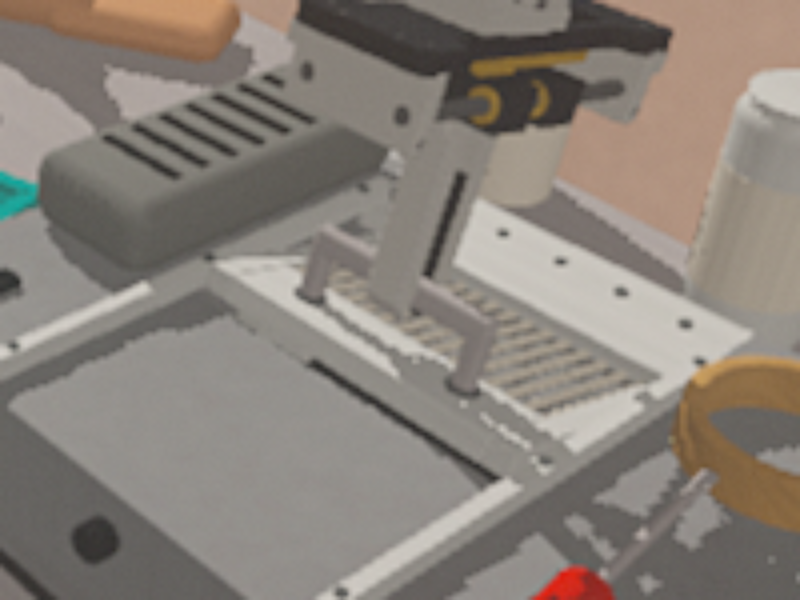

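The back edge is under the lip, and the dark strip shows the front edge past the deck's edge. Lowering the front.

Request:
{"api": "move_arm", "payload": {"rows": [{"dx":0,"dy":0.15,"dz":0,"wx":0,"wy":0,"wz":0,"fingers":1},{"dx":0,"dy":-0.1,"dz":0.4,"wx":-0.035,"wy":0,"wz":0,"fingers":1},{"dx":0,"dy":-0.1,"dz":0.4,"wx":-0.035,"wy":0,"wz":0,"fingers":1},{"dx":0,"dy":-0.08,"dz":0.4,"wx":-0.035,"wy":0,"wz":0,"fingers":1},{"dx":0,"dy":0,"dz":0,"wx":0,"wy":0,"wz":0,"fingers":1}]}}

```text
time_s: 6.65
position: [596.7, -32.0, 118.5]
orientation: [[-0.08, 0.991, -0.103], [0.997, 0.079, -0.009], [-0.0, -0.103, -0.995]]
contact_force: [3.9, 0.5, -5.7]
finger_gap: 9.8
grip_force: 30.0
```

```bash
python3 -c "
from h import *
where()"
```

```text
t 6.65 ext x,y,z -46.3 -2.1 118.5 pitch 5.9 yaw 4.6 F [ 3.9  0.5 -5.7] M [ 0.11 -1.15 -0.  ] gap 9.766008962631515 29.997047781944275
est back edge x,z 71.75787581996397 74.05883914285123
```

Request:
{"api": "move_arm", "payload": {"rows": [{"dx":0,"dy":-0.06,"dz":0.45,"wx":-0.035,"wy":0,"wz":0,"fingers":1},{"dx":0,"dy":-0.06,"dz":0.45,"wx":-0.035,"wy":0,"wz":0,"fingers":1},{"dx":0,"dy":-0.06,"dz":0.35,"wx":-0.025,"wy":0,"wz":0,"fingers":1},{"dx":0,"dy":0,"dz":0.15,"wx":0,"wy":0,"wz":0,"fingers":1},{"dx":0,"dy":0,"dz":0,"wx":0,"wy":0,"wz":0,"fingers":1}]}}

```text
time_s: 7.15
position: [593.9, -32.1, 104.4]
orientation: [[-0.08, 0.997, -0.012], [0.997, 0.08, -0.001], [-0.0, -0.012, -1.0]]
contact_force: [-2.6, 0.1, 1.1]
finger_gap: 9.5
grip_force: 30.0
```

```bash
python3 -c "
from h import *
where()"
```

```text
t 7.15 ext x,y,z -49.1 -2.0 104.4 pitch 0.7 yaw 4.6 F [-2.6  0.1  1.1] M [0.03 0.34 0.04] gap 9.475480560542472 29.99800443649292
est back edge x,z 72.50352724453715 70.97468605778573
```

Request:
{"api": "move_arm", "payload": {"rows": [{"dx":0,"dy":-0.05,"dz":0.1,"wx":-0.012,"wy":0,"wz":0,"fingers":1},{"dx":0,"dy":0,"dz":0.1,"wx":0,"wy":0,"wz":0,"fingers":1},{"dx":0,"dy":0,"dz":0.1,"wx":0,"wy":0,"wz":0,"fingers":1},{"dx":0,"dy":0,"dz":0,"wx":0,"wy":0,"wz":0,"fingers":1}]}}

```text
time_s: 7.55
position: [594.2, -32.1, 103.7]
orientation: [[-0.08, 0.997, 0.003], [0.997, 0.08, -0.001], [-0.001, 0.003, -1.0]]
contact_force: [-16.0, -0.8, 37.6]
finger_gap: 9.7
grip_force: 30.0
```

```bash
python3 -c "
from h import *
where()
a=robot.capture('side')[120:270,330:530,::-1]
a=cv2.resize(a,(800,600)); cv2.imwrite('pics/s4.png',a)"
```

```text
t 7.55 ext x,y,z -48.8 -2.0 103.7 pitch -0.2 yaw 4.6 F [-16.   -0.8  37.6] M [-0.26  3.66  0.03] gap 9.669362761615135 30.01164972782135
est back edge x,z 73.33011113555052 72.06718615824025
```

View pics/s4.png

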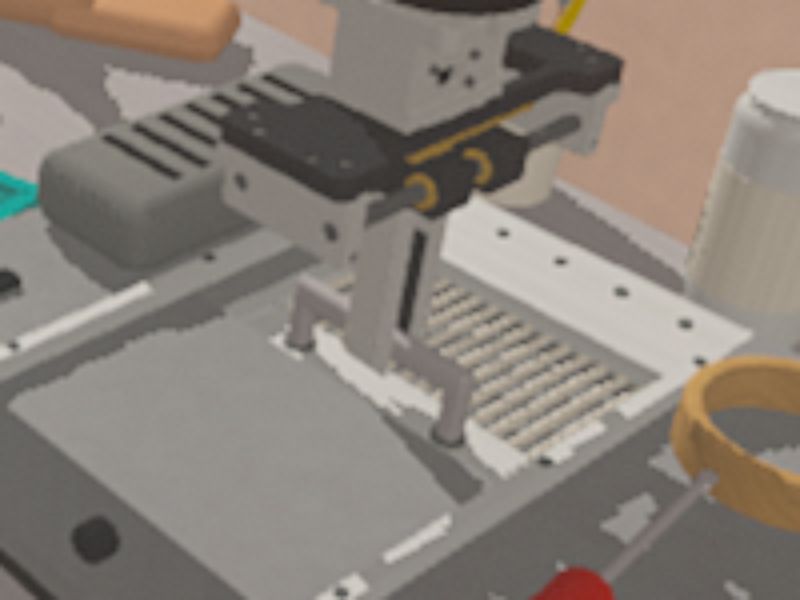

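The cassette is down in the bay with 37 N on its ledges. Easing off, releasing part-way and lifting clear.

Request:
{"api": "move_arm", "payload": {"rows": [{"dx":0,"dy":0,"dz":-0.2,"wx":0,"wy":0,"wz":0,"fingers":1},{"dx":0,"dy":0,"dz":0,"wx":0,"wy":0,"wz":0,"fingers":0.6},{"dx":0,"dy":0,"dz":0,"wx":0,"wy":0,"wz":0,"fingers":0.6},{"dx":0,"dy":0,"dz":0,"wx":0,"wy":0,"wz":0,"fingers":0.6},{"dx":0,"dy":0,"dz":-0.5,"wx":0,"wy":0,"wz":0,"fingers":0.6}]}}

```text
time_s: 8.1
position: [593.2, -32.1, 107.8]
orientation: [[-0.08, 0.997, 0.001], [0.997, 0.08, 0.0], [0.0, 0.001, -1.0]]
contact_force: [0.4, -0.5, 0.3]
finger_gap: 18.8
grip_force: 0.0
```

Request:
{"api": "move_arm", "payload": {"rows": [{"dx":0,"dy":0,"dz":-2,"wx":0,"wy":0,"wz":0,"fingers":0.6},{"dx":0,"dy":0,"dz":-3,"wx":0,"wy":0,"wz":0,"fingers":0.6},{"dx":0,"dy":-2,"dz":-5,"wx":0,"wy":0,"wz":0,"fingers":0.6},{"dx":0,"dy":-3,"dz":-5,"wx":0,"wy":0,"wz":0,"fingers":0.6},{"dx":0,"dy":-3,"dz":-4,"wx":0,"wy":0,"wz":0,"fingers":0.6}]}}

```text
time_s: 8.6
position: [518.4, -37.7, 289.4]
orientation: [[-0.081, 0.997, 0.002], [0.997, 0.081, 0.001], [0.0, 0.002, -1.0]]
contact_force: [-0.7, 0.4, 1.1]
finger_gap: 18.7
grip_force: 0.0
```

```bash
python3 -c "
from h import *
where()
for n in('side','top'):
    a=robot.capture(n)[...,::-1]; cv2.imwrite('pics/%s5f.png'%n,a)
    u,v=px(n,O+E*-60+[0,0,90]); print(n,u,v)
    u,v=int(u),int(v); a=a[v-50:v+50,u-65:u+65]; cv2.imwrite('pics/%s5.png'%n,cv2.resize(a,(780,600),interpolation=cv2.INTER_CUBIC))
"
```

```text
t 8.6 ext x,y,z -124.7 -0.7 289.4 pitch -0.1 yaw 4.6 F [-0.7  0.4  1.1] M [-0.02 -0.06 -0.03] gap 18.668813351580415 0.0
est back edge x,z -2.663755725353705 257.6740483642275
side 418.42094891979644 216.74640897260514
top 394.2062356319385 154.17725976191042
```

View pics/side5.png

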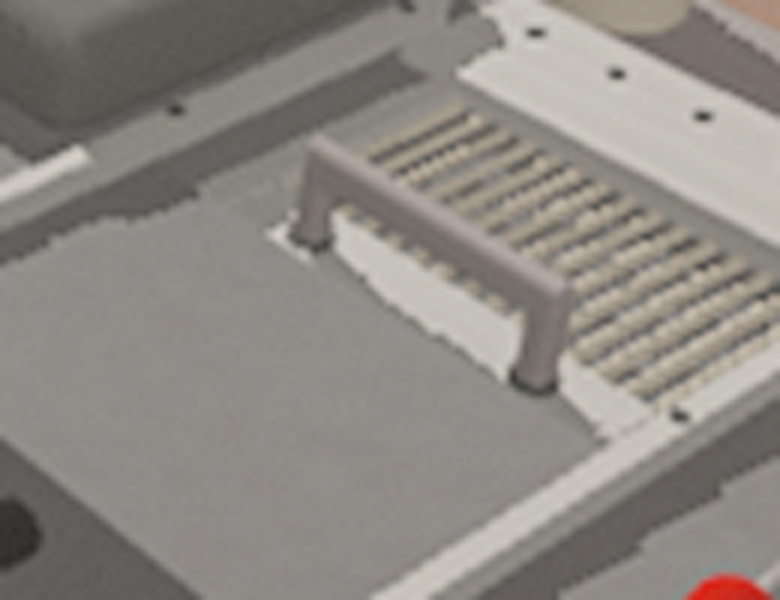

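View pics/top5.png

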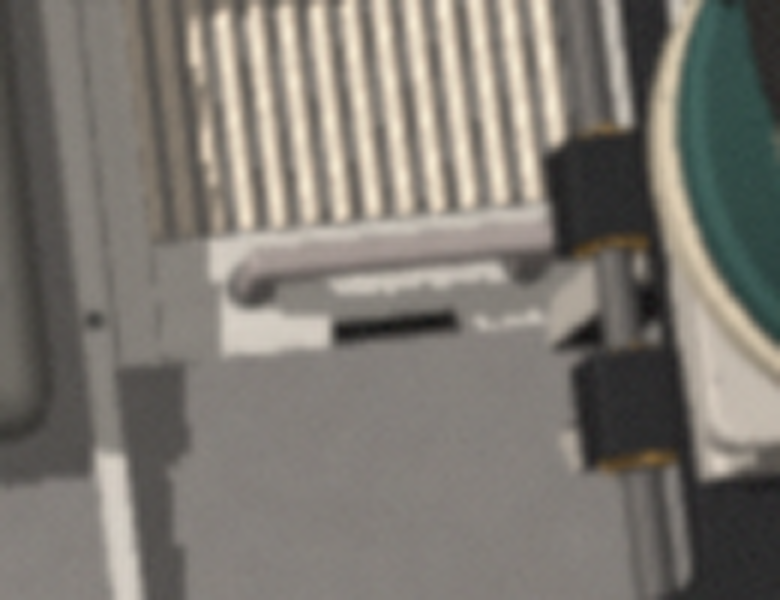

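The top crop shows the black catch nose, about 21 px wide by 4 px deep (about 40 × 8 mm), lying over the front frame at (333-458, 315-340). The cassette's back is under the lip and the gripper is clear. Handing in.

```bash
python3 -c "
from bench import robot
print(robot.close_job())"
```

```text
the job is handed in; nothing more can be done
None
```

The cassette is refitted: its back edge is under the lip, it lies down on its ledges, and the last picture shows the catch out over its front edge. The gripper let go and moved clear, and I handed the job in at about 9 s; no verdict came back.

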